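# Load the vacuum plate and set its bleed valve

### The job

Two of the four grey coil modules are still loose on the bench; the other two already stand right and stay put. Stand them upright on the two empty rubber places of the vacuum plate, so that the four make a neat grid, each centred on its place and square with the plate. Then screw the bleed valve shut (clockwise seen from above) until it comes to its stop, open it again by exactly two full turns, and stay there: finish with the gripper still holding the crank handle of the wheel. Leave the bottle, the spool and the screwdriver where they are.

Things in the scene. Friction and masses are not known exactly. Their poses are not given: they have to be found in the camera images.
- plate: aluminium vacuum plate, 150 (x) x 170 (y) x 15 mm high, fixed to the bench. Origin: centre of its underside; x and y run along its edges. On its flat top four black rubber places in a 2 x 2 grid, 66 mm apart along the plate's x and 77 mm along its y, each 48 (x) x 34 (y) mm with a small brass suction port in the middle, practically flush with the top.
- place0 (a point): centre of one rubber place, on the plate's top (15 mm above the bench); plate's -x, -y corner. A module belongs here with its long side along the plate's x. Empty at the start.
- place1 (a point): centre of one rubber place, on the plate's top (15 mm above the bench); plate's -x, +y corner. A module belongs here with its long side along the plate's x. A module stands here at the start.
- place2 (a point): centre of one rubber place, on the plate's top (15 mm above the bench); plate's +x, -y corner. A module belongs here with its long side along the plate's x. Empty at the start.
- place3 (a point): centre of one rubber place, on the plate's top (15 mm above the bench); plate's +x, +y corner. A module belongs here with its long side along the plate's x. A module stands here at the start.
- module_a: potted coil module, a grey block 44 (its x) x 30 (y) x 26 mm high with two brass stud terminals on its top (7 mm thick, 8 mm tall, on its long centre line 14 mm either side of the middle); about 110 g; loose. Origin: centre of its underside. All four modules are alike. Starts loose on the bench; may go to either empty place, either way round.
- module_b: potted coil module, a grey block 44 (its x) x 30 (y) x 26 mm high with two brass stud terminals on its top (7 mm thick, 8 mm tall, on its long centre line 14 mm either side of the middle); about 110 g; loose. Origin: centre of its underside. All four modules are alike. Starts loose on the bench; may go to either empty place, either way round.
- module_c: potted coil module, a grey block 44 (its x) x 30 (y) x 26 mm high with two brass stud terminals on its top (7 mm thick, 8 mm tall, on its long centre line 14 mm either side of the middle); about 110 g; loose. Origin: centre of its underside. All four modules are alike. Starts on the plate, already in its place; it is to stay there.
- module_d: potted coil module, a grey block 44 (its x) x 30 (y) x 26 mm high with two brass stud terminals on its top (7 mm thick, 8 mm tall, on its long centre line 14 mm either side of the middle); about 110 g; loose. Origin: centre of its underside. All four modules are alike. Starts on the plate, already in its place; it is to stay there.
- valve_wheel (a joint): turn of the valve wheel in rad: 0 = shut, at the hard stop; grows as the valve opens (anticlockwise from above); it starts between about a quarter and seven tenths of a turn open and could open to 22 rad. Two turns = 12.57 rad. Stays where it is left; needs about 2 N at the crank handle.
- wheel_centre (a point): centre of the grey handwheel, on its vertical axis, in the plane of the rim, 96 mm above the bench. The rim is 104 mm in diameter to the middle of a 13 mm thick bar, with three spokes. The valve's foot, brass body and a pipe running away towards the right side lie below it; a small gauge stands on the pipe 155 mm from the axis, up to 127 mm above the bench. All fixed.
- handle_grip (a point): middle of the black crank handle, the point to grip, 33 mm above the plane of the rim and 52 mm from the wheel's axis; it travels round with the wheel, and there is free space all round it above the rim.
- valve_handle: black upright crank handle on the wheel's rim: a round sleeve 20 mm in diameter and 44 mm tall that spins freely on its pin (so it can be carried round in a circle with the gripper held at one angle). Origin: on its axis at its lower end, 24 mm below point handle_grip, 9 mm above the plane of the rim. Its own turning about z means nothing.
- flux_bottle: bystander: small white bottle with a black cap, 48 mm diameter, 110 mm tall; origin at the centre of its underside.
- spool: bystander: red spool standing on its flange, 64 mm diameter, 43 mm tall; origin at the centre of its underside.
- screwdriver: bystander: screwdriver lying on the bench.

How it is judged:
By the outcome, as a careful person would: the job done as asked, in the order asked, and still so for the second after the job is handed in, while the arm keeps its last pose, push and grip.
It also fails if it takes over 72 s, if anything falls off the work surface, if the arm or the gripper's body presses on something with over 40 N, if the wrist force passes 120 N, or if a joint passes its speed limit or range.

### The arm

A 6-joint arm with a two-finger parallel gripper is mounted at the origin on the work surface. World frame = base frame: x ahead of the robot, y to its left, z up, the work surface at z = 0. Lengths are in m, angles in rad, forces in N, time in s.
With the tool pointing down it reaches from about 0.375 to 0.975 m from the base axis. Payload 3.8 kg.
Tool frame: the origin (TCP) lies between the finger pads, 19 mm behind the fingertips; this is the grasp point; z points along the fingers, y is the line along which they close (so a half turn about z gives the same grasp; the last joint's range is limited). The gripper opens to 85 mm and grips with 20 to 120 N. Pads are 22 mm wide; open, the fingers measure 114 mm over their backs; the gripper's body (76 mm by 85 mm) begins 54 mm behind the grasp point. The pads swing forward as they close: fully open they stand 13 mm farther back than shut.
Start: joints at [1.159, 0.264, 1.604, -0, 1.274, -0.037], TCP at [0.247, 0.628, 0.25] pointing down, gripper open.
Joint ranges: [-2.63, 2.63], [-0.94, 2.18], [0.31, 2.57], [-1.31, 4.45], [0, 2.66], [-2.55, 2.55]. Speed limits (rad/s): [2.57, 2.57, 3.14, 3.14, 3.14, 3.14].

### API

Orientations are given as a rotation vector (axis times angle).
In Python, from workcell import ctrl gives the robot as it stands.
- The arm moves only by the shell command python3 drive.py 'ROWS' [OPENING] [FORCE]. ROWS is rows parted by semicolons, their numbers by spaces, 1 to 8 of them, each of 6 numbers: dx, dy, dz in m, then a rotation vector rx, ry, rz in rad; each row is the pose to reach, as a shift and turn from the pose commanded when the command began, along the tool's axes at that moment; what a row does not reach only later rows make up. A row lasts 1/12 s, in which the tool goes at most 0.0417 m and 0.125 rad, less where a joint would pass 70% of its speed; a pose out of reach is approached as far as the arm can. OPENING is the finger opening in m, set as the command begins (- or left out keeps the last). The fingers move at their own pace and stop on an object; FORCE is the grip in N (left out, the last holds). Time passes only in rows, so rows that do not move let the fingers close. It prints the time, the measured TCP pose, the force, the opening and the grip force at its end.
- ctrl.read_state(): the state, without advancing time (a new reading comes with each control period).
- ctrl.read_camera(name): name is "scene" or "top"; returns a dict with "frame" (384x512x3 uint8, blue, green, red), "fx", "fy", "cx", "cy" (pixels), "origin" and "orientation" of the camera in the world. Camera axes: x right, y down, z forward; pixel columns grow to the right and rows downward; lengths in m; the calibration is good to about 2 mm. A picture is of the moment at which its call begins. There is no depth.
- ctrl.sign_off(): hands the job in; it is judged then, once.
The state is a dict: "clock": time; "joint_pos": joint angles; "qd": joint speeds; "effort": joint torques, N m; "position": TCP position; "eef_rot": TCP orientation; "ft_force": force on the tool from outside, world axes, zero at the start; "wrist_torque": the same for the moment, N m; "grip_width": finger opening in m; "grip_force": force on a finger pad.
Only numpy, scipy, OpenCV 4.12 (cv2) and the standard library are available. Lean on these libraries where they do the work, as an engineer would, in place of code of your own. Each camera call takes 0.05 s, during which the arm holds its last target. There are 200 camera calls.

## Working session

There is one attempt and no reset: what is moved stays moved. The work goes in short steps, Python scripts to look and compute and a shell command to move; the robot and the scene stay as the last step left them, time stands still between calls to the robot, and variables do not carry over. Pictures are saved under pics/ and viewed, at most 10 in all, crops included, and the job is handed in when it is done.

```bash
ls; mkdir -p pics; python3 - <<'E'
from workcell import ctrl
import cv2
for n in("scene","top"):
    c=ctrl.read_camera(n); cv2.imwrite(f"pics/{n}0.png",c["frame"])
    print(n,c["fx"],c["fy"],c["cx"],c["cy"],c["origin"],c["orientation"])
print(ctrl.read_state())
E
```

```text
drive.py
pics
workcell.py
scene 487.4465023119001 487.4465023119001 251.98228291895668 187.03127885560718 [1.00532125 0.41916432 1.09308879] [-0.99611167 -2.67961917  0.71142591]
top 358.62720100086716 358.62720100086716 250.4775076180489 189.6572388067918 [ 0.45234064 -0.00296466  0.87376393] [-1.95805076  2.25873215 -0.25647475]
{'clock': 0.1, 'joint_pos': array([ 1.15914378e+00,  2.64700015e-01,  1.60523970e+00, -4.84653395e-06,
        1.27371301e+00, -3.69142533e-02]), 'qd': array([ 0.00015059, -0.00141311, -0.00025486,  0.00063073, -0.00078139,
        0.00091652]), 'effort': array([-1.27824460e-04, -5.16704714e+01, -3.68589592e+01, -6.53844313e-05,
        6.13407581e-03,  2.16406255e-05]), 'position': array([0.24683078, 0.62757793, 0.24877031]), 'eef_rot': array([-0.58511234, -3.08616068,  0.00315606]), 'ft_force': array([0.44749815, 0.08958439, 0.28770805]), 'wrist_torque': array([ 0.03847464, -0.02276202, -0.00845943]), 'grip_force': 0.0, 'grip_width': 0.08543982797998162}
```

View pics/top0.png

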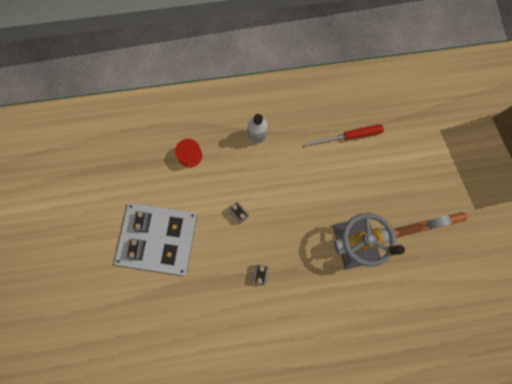

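View pics/scene0.png

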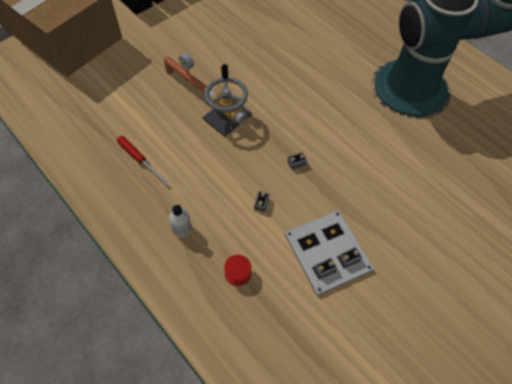

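```bash
cat > h.py <<'E'
import numpy as np, cv2
from scipy.spatial.transform import Rotation as R
from workcell import ctrl
def ray(c,p):
    d=R.from_rotvec(c["orientation"]).as_matrix()@np.array([(p[0]-c["cx"])/c["fx"],(p[1]-c["cy"])/c["fy"],1.])
    return np.array(c["origin"]),d
def at(c,p,z):
    o,d=ray(c,p); return o+d*(z-o[2])/d[2]
def proj(c,X):
    q=(np.atleast_2d(X)-c["origin"])@R.from_rotvec(c["orientation"]).as_matrix()
    return np.c_[c["fx"]*q[:,0]/q[:,2]+c["cx"],c["fy"]*q[:,1]/q[:,2]+c["cy"]]
def crop(f,x0,y0,w,h,s):
    im=cv2.resize(f[y0:y0+h,x0:x0+w],None,fx=s,fy=s,interpolation=cv2.INTER_CUBIC)
    for k in range(0,w,10):
        cv2.line(im,(k*s,0),(k*s,6),(0,0,255),1); cv2.putText(im,str(x0+k),(k*s,16),0,.35,(0,0,255),1) if k%20==0 else 0
    for k in range(0,h,10):
        cv2.line(im,(0,k*s),(6,k*s),(0,0,255),1); cv2.putText(im,str(y0+k),(8,k*s+4),0,.35,(0,0,255),1) if k%20==0 else 0
    return im
E
python3 - <<'E'
from h import *
t=cv2.imread("pics/top0.png"); s=cv2.imread("pics/scene0.png")
a=crop(t,105,195,100,85,7); cv2.imwrite("pics/c1.png",a)
b=np.vstack([np.hstack([crop(t,222,195,40,37,9),crop(t,245,256,40,37,9)]),]); 
d=np.hstack([crop(s,280,145,40,30,9),crop(s,243,188,40,30,9)])
cv2.imwrite("pics/c2.png",np.vstack([b[:300],d[:290]]))
E
```

```text
(no output)
```

View pics/c1.png

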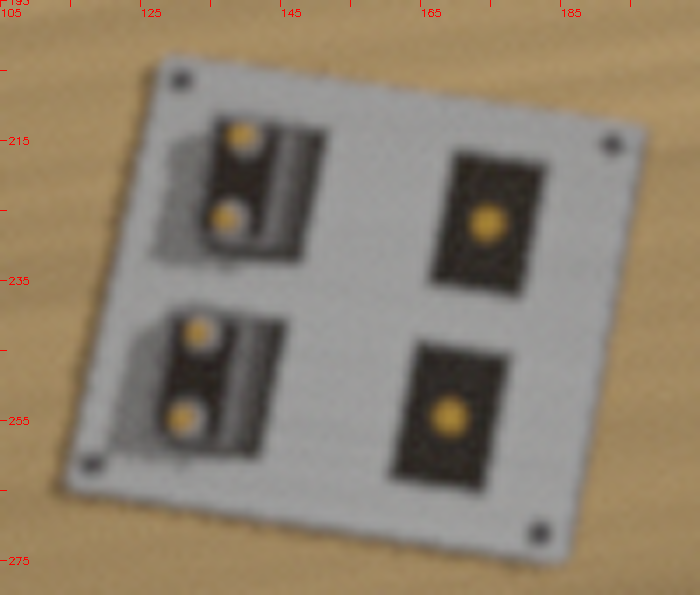

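View pics/c2.png

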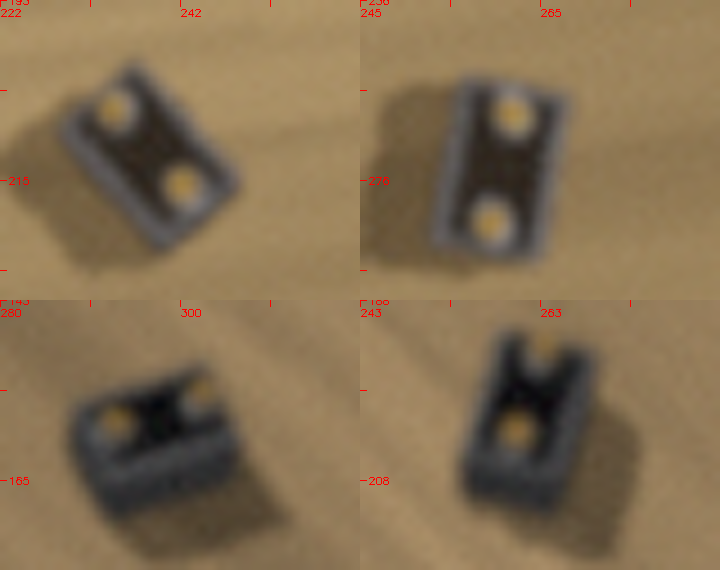

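```bash
cat > m.py <<'E'
from h import *
class K: pass
t=ctrl.read_camera("top"); s=ctrl.read_camera("scene")
def u(p,x0,y0,k): return (x0+(p[0]+.5)/k-.5, y0+(p[1]+.5)/k-.5)
if __name__=="__main__":
    for n,p in dict(p1=(487,222),p2=(449,416),s1=(181,80),s2=(612,145),s3=(92,464),s4=(539,533)).items():
        print(n,at(t,u(p,105,195,7),.015).round(4))
    for n,p in dict(c1=(243,134),c2=(225,217),d1=(199,333),d2=(183,418)).items(): print(n,at(t,u(p,105,195,7),.049).round(4))
    for n,c,q in [("A top",t,[u(p,222,195,9) for p in((113,107),(183,187))]),("B top",t,[u(p,245,256,9) for p in((515-360,113),(491-360,222))]),
      ("B sc",s,[u(p,280,145,9) for p in((116,422-300),(203,392-300))]),("A sc",s,[u(p,243,188,9) for p in((516-360,431-300),(543-360,346-300))])]:
        a,b=[at(c,x,.034)[:2] for x in q]; d=b-a
        print(n,((a+b)/2).round(4),np.hypot(*d).round(4),np.degrees(np.arctan2(d[1],d[0])).round(1))
    # ports in the scene camera
    P=[at(t,u(p,105,195,7),.015) for p in((487,222),(449,416))]
    print("ports proj scene",proj(s,np.array(P)).round(1))
    import cv2
    hs=cv2.cvtColor(s["frame"],cv2.COLOR_BGR2HSV)
    m=((hs[...,1]>120)&(hs[...,0]>10)&(hs[...,0]<35)&(hs[...,2]>90)).astype('uint8'); m[:, :295]=0;m[:,348:]=0;m[:222]=0;m[:250]*=1;m[250:]=0
    n,l,st,ce=cv2.connectedComponentsWithStats(m); print(st[1:,4],ce[1:])
    cv2.imwrite("pics/w.png",np.hstack([crop(t["frame"],325,205,90,75,4),crop(s["frame"],190,50,75,75,5)[:300]]))
    cv2.imwrite("pics/sc.png",crop(s["frame"],280,205,100,90,6))
E
python3 m.py
```

```text
p1 [0.5802 0.1592 0.015 ]
p2 [0.5168 0.1781 0.015 ]
s1 [0.6444 0.2593 0.015 ]
s2 [0.6006 0.114  0.015 ]
s3 [0.518  0.2978 0.015 ]
s4 [0.4742 0.152  0.015 ]
c1 [0.6157 0.2299 0.049 ]
c2 [0.589  0.2378 0.049 ]
d1 [0.5524 0.2489 0.049 ]
d2 [0.5258 0.256  0.049 ]
A top [0.5924 0.0025] 0.0283 -147.1
B top [ 0.4406 -0.0285] 0.0276 158.7
B sc [ 0.4406 -0.0257] 0.0279 161.5
A sc [0.5927 0.0046] 0.0279 -147.1
ports proj scene [[307.6 241. ]
 [331.7 230.8]]
[14 15] [[332.5        231.28571429]
 [308.6        241.4       ]]
```

View pics/w.png

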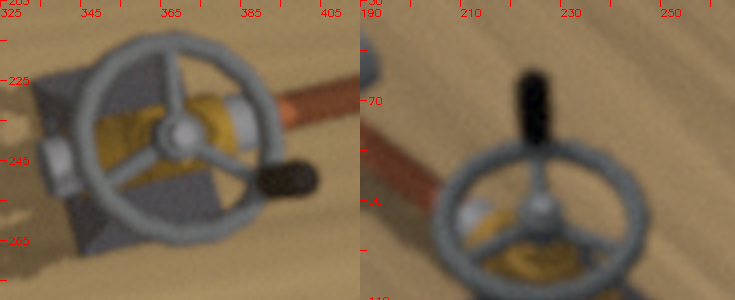

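```bash
cat > plan.py <<'E'
import sys; from h import *
# target x y z yaw(deg, of tool x) -> shift and turn in tool axes from measured pose
a=list(map(float,sys.argv[1:])); st=ctrl.read_state()
M=R.from_rotvec(st["eef_rot"]); T=R.from_euler("z",a[3],degrees=True)*R.from_euler("x",180,degrees=True)
print("d",(M.inv().apply(np.array(a[:3])-st["position"])).round(4),"r",(M.inv()*T).as_rotvec().round(3),
 "yaw",np.degrees(np.arctan2(*M.as_matrix()[1::-1,0])).round(2),"t",st["clock"],"j6",st["joint_pos"][5].round(2))
E
python3 plan.py .5925 .0035 .12 32.9
python3 - <<'E'
from m import *
print("rim top cam",at(t,(369.6,239.1),.096),"hub sc",at(s,(225.6,92),.1))
print("handle",at(t,(396.6,249.9),.129),at(s,(224.6,71.2),.129))
print("ports scene",at(s,(332.5,231.3),.015),at(s,(308.6,241.4),.015))
E
```

```text
d [-0.5501 -0.4542  0.1298] r [-1.000e-03  2.000e-03  2.193e+00] yaw 158.53 t 0.2 j6 -0.04
rim top cam [ 0.48069723 -0.27088549  0.096     ] hub sc [ 0.47897526 -0.26979144  0.1       ]
handle [ 0.44998566 -0.30979729  0.129     ] [ 0.45079098 -0.30673783  0.129     ]
ports scene [0.51622768 0.18031854 0.015     ] [0.57917103 0.16146897 0.015     ]
```

```bash
R='-0.55 -0.454 0.1 0 0 2.193'; python3 drive.py '-0.55 -0.454 0.1 0 0 2.193;-0.55 -0.454 0.1 0 0 2.193;-0.55 -0.454 0.1 0 0 2.193;-0.55 -0.454 0.1 0 0 2.193;-0.55 -0.454 0.1 0 0 2.193;-0.55 -0.454 0.1 0 0 2.193;-0.55 -0.454 0.1 0 0 2.193;-0.55 -0.454 0.1 0 0 2.193' 0.06; python3 plan.py .5925 .0035 .12 32.9
```

```text
clock: 0.97
position: [0.4076, 0.3376, 0.2037]
eef_rot: [2.0, 2.422, 0.001]
ft_force: [1.0, 0.5, 0.3]
grip_width: 0.0598
grip_force: 0.0
d [-0.3631  0.1183  0.0837] r [ 0.000e+00 -1.000e-03  1.187e+00] yaw 100.9 t 0.9667 j6 0.45
```

```bash
python3 drive.py '-0.36 0.12 0.08 0 0 1.187;-0.36 0.12 0.08 0 0 1.187;-0.36 0.12 0.08 0 0 1.187;-0.36 0.12 0.08 0 0 1.187;-0.36 0.12 0.08 0 0 1.187;-0.36 0.12 0.08 0 0 1.187;-0.36 0.12 0.08 0 0 1.187;-0.36 0.12 0.08 0 0 1.187'; python3 plan.py .5925 .0035 .12 32.9
```

```text
clock: 1.63
position: [0.5693, 0.054, 0.1348]
eef_rot: [2.917, 1.166, 0.001]
ft_force: [-0.3, 0.7, 0.8]
grip_width: 0.06
grip_force: 0.0
d [-0.018   0.0526  0.0148] r [ 0.    -0.001  0.186] yaw 43.57 t 1.6333 j6 0.86
```

```bash
python3 drive.py '-0.01 0.026 0.01 0 0 0.1;-0.01 0.026 0.01 0 0 0.1;-0.01 0.026 0.01 0 0 0.1'; python3 plan.py .5925 .0035 .07 32.9
```

```text
clock: 1.88
position: [0.5792, 0.0287, 0.124]
eef_rot: [-2.969, -1.024, 0.003]
ft_force: [0.9, 0.9, -0.0]
grip_width: 0.0598
grip_force: 0.0
d [-0.005   0.0281  0.054 ] r [-0.001  0.001  0.09 ] yaw 38.06 t 1.8833 j6 0.91
```

```bash
python3 drive.py '-0.005 0.028 0.03 0 0 0.09;-0.005 0.028 0.06 0 0 0.09;-0.005 0.028 0.06 0 0 0.09;-0.005 0.028 0.06 0 0 0.09'; python3 plan.py .5925 .0035 .022 32.9; python3 - <<'E'
from m import *
cv2.imwrite("pics/g.png",np.hstack([crop(t["frame"],200,170,80,75,5),crop(s["frame"],223,160,80,75,5)]))
E
```

```text
clock: 2.22
position: [0.5903, 0.0064, 0.0633]
eef_rot: [-3.009, -0.896, 0.008]
ft_force: [0.8, 0.1, -0.4]
grip_width: 0.0596
grip_force: 0.0
d [0.0004 0.0038 0.0413] r [-0.003  0.004  0.004] yaw 33.16 t 2.2167 j6 0.96
```

View pics/g.png

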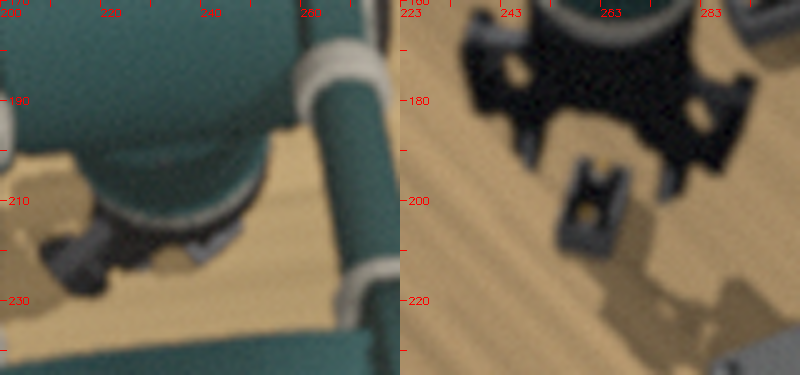

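```bash
python3 drive.py '0 0.004 0.02 0 0 0;0 0.004 0.03 0 0 0;0 0.004 0.036 0 0 0;0 0.004 0.039 0 0 0;0 0.004 0.039 0 0 0' && python3 drive.py '0 0 0 0 0 0;0 0 0 0 0 0;0 0 0 0 0 0;0 0 0 0 0 0;0 0 0 0 0 0;0 0 0 0 0 0' 0.01 40;python3 plan.py .5925 .0035 .022 32.9;
```

```text
clock: 2.73
position: [0.5944, 0.0023, 0.0257]
eef_rot: [-3.011, -0.894, 0.001]
ft_force: [0.4, -1.0, -0.0]
grip_width: 0.0599
grip_force: 0.0
clock: 3.23
position: [0.5957, 0.0019, 0.0269]
eef_rot: [3.011, 0.893, 0.002]
ft_force: [-0.3, 0.8, 4.5]
grip_width: 0.0292
grip_force: 40.8
d [-0.0018 -0.0031  0.0049] r [ 0.001 -0.001  0.003] yaw 33.04 t 3.2333 j6 0.96
```

```bash
python3 drive.py '0 0 -0.02 0 0 0;0 0 -0.05 0 0 0;0 0 -0.06 0 0 0';python3 plan.py .581 .158 .08 -16.75;
```

```text
clock: 3.48
position: [0.5965, 0.0017, 0.0886]
eef_rot: [3.011, 0.893, 0.005]
ft_force: [1.0, -0.8, -0.3]
grip_width: 0.0289
grip_force: 40.1
d [ 0.0722 -0.1394  0.0085] r [ 0.001 -0.004  0.869] yaw 33.05 t 3.4833 j6 0.96
```

```bash
python3 drive.py '0.072 -0.139 0.008 0 0 0.869;0.072 -0.139 0.008 0 0 0.869;0.072 -0.139 0.008 0 0 0.869;0.072 -0.139 0.008 0 0 0.869;0.072 -0.139 0.008 0 0 0.869;0.072 -0.139 0.008 0 0 0.869;0.072 -0.139 0.008 0 0 0.869;0.072 -0.139 0.008 0 0 0.869' && python3 drive.py '0 0 0 0 0 0;0 0 0 0 0 0';python3 plan.py .581 .158 .055 -16.75;
```

```text
clock: 4.15
position: [0.5789, 0.158, 0.077]
eef_rot: [3.107, -0.462, -0.001]
ft_force: [0.0, -0.4, -2.0]
grip_width: 0.0292
grip_force: 40.3
clock: 4.32
position: [0.5793, 0.1574, 0.0775]
eef_rot: [3.108, -0.453, -0.001]
ft_force: [0.6, -0.1, -1.2]
grip_width: 0.0298
grip_force: 40.3
d [ 0.0015 -0.0011  0.0225] r [0.    0.    0.003] yaw -16.59 t 4.3167 j6 2.08
```

```bash
python3 drive.py '0.0015 -0.001 0.015 0 0 0.003;0.0015 -0.001 0.024 0 0 0.003;0.0015 -0.001 0.027 0 0 0.003;0.0015 -0.001 0.027 0 0 0.003';python3 plan.py .581 .158 .042 -16.75; python3 - <<'E'
from m import *
cv2.imwrite("pics/h1.png",np.hstack([crop(s["frame"],275,200,110,95,7)]))
E
```

```text
clock: 4.65
position: [0.5797, 0.1576, 0.0492]
eef_rot: [3.106, -0.461, -0.005]
ft_force: [-0.0, 0.9, -1.5]
grip_width: 0.029
grip_force: 40.3
d [ 0.0011 -0.0008  0.0072] r [ 0.002  0.003 -0.002] yaw -16.88 t 4.65 j6 2.09
```

View pics/h1.png

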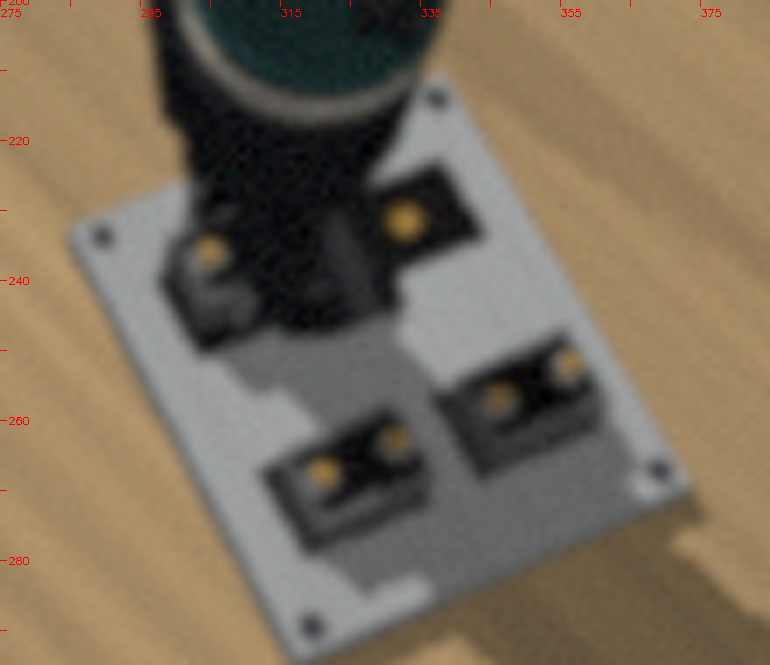

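```bash
python3 - <<'E'
from h import *
s=ctrl.read_camera("scene"); k=lambda p:(275+(p[0]+.5)/7-.5,200+(p[1]+.5)/7-.5)
S=[at(s,k(p),.049) for p in((323,471),(397,440),(500,398),(570,362))]
for q in S: print(q.round(4))
ang=np.radians(-16.75); px=np.array([np.cos(ang),np.sin(ang)]); py=np.array([-px[1],px[0]])
h=at(s,k((210,250)),.0562)[:2]
for ref in (S[0][:2],S[2][:2]+.066*px):
  e=ref-.077*py-h; print("needs plate x,y",e@px,e@py)
# absolute frame: c module centre expected
C=(S[0]+S[1])[:2]/2; print("p2 from c",C-.077*py, "p2 from d",(S[2]+S[3])[:2]/2-.077*py+.066*px)
E
```

```text
[0.6156 0.2324 0.049 ]
[0.5897 0.2406 0.049 ]
[0.5536 0.2524 0.049 ]
[0.5268 0.2587 0.049 ]
needs plate x,y 0.0002663020616850572 0.004798438291680793
needs plate x,y 0.0011206091627052337 0.006098319245715276
p2 from c [0.5804733  0.16273458] p2 from d [0.58119268 0.16280033]
```

```bash
cat > box.py <<'E'
from h import *
def corners(x,y,z,yaw):
    P=[(a*.022,b*.015,c) for c in(0,.026) for a in(1,-1) for b in(1,-1)]+[(.014,0,.034),(-.014,0,.034)]
    return R.from_euler("z",yaw,degrees=True).apply(P)+[x,y,z]
def draw(c,im,x0,y0,k,pose,col):
    q=proj(c,corners(*pose)); q=((q-[x0,y0]+.5)*k-.5).round().astype(int)
    for a,b in((0,1),(1,3),(3,2),(2,0),(4,5),(5,7),(7,6),(6,4),(0,4),(1,5),(2,6),(3,7)): cv2.line(im,q[a].tolist(),q[b].tolist(),col,1)
    for a in(8,9): cv2.circle(im,q[a].tolist(),int(3.0*k/2.5/2*1.3),col,1)
E
python3 - <<'E'
from box import *
s=ctrl.read_camera("scene"); im=crop(s["frame"],275,200,110,95,7)
a=(275,200,7)
draw(s,im,*a,(.5797,.1576,.0222,-16.9),(0,255,0))
draw(s,im,*a,(.6027,.2365,.015,-16.75),(255,255,0))
draw(s,im,*a,(.5402,.2555,.015,-16.75),(255,255,0))
cv2.imwrite("pics/h2.png",im)
E
```

```text
(no output)
```

View pics/h2.png

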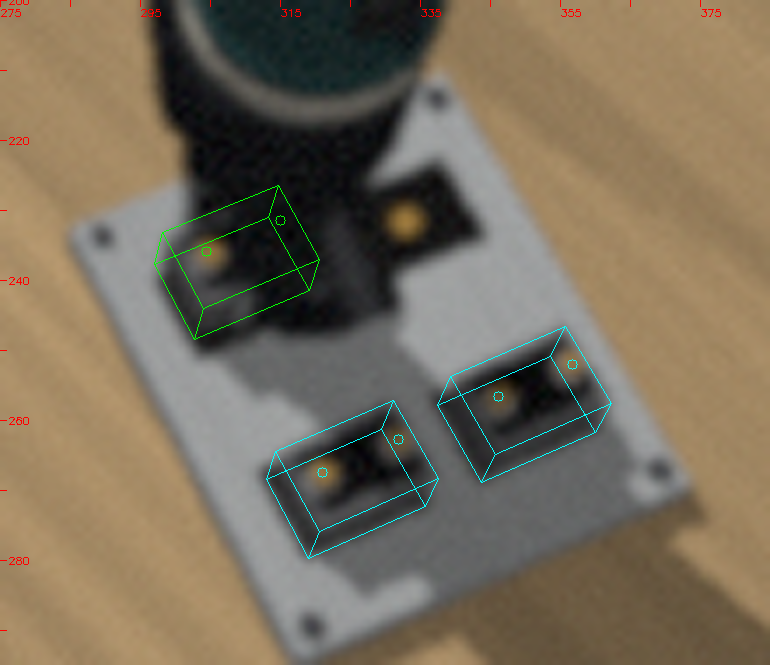

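```bash
python3 - <<'E'
from h import *
s=ctrl.read_camera("scene"); k=lambda p:(275+(p[0]+.5)/7-.5,200+(p[1]+.5)/7-.5)
S=np.array([at(s,k(p),.015)[:2] for p in((102,237),(437,97),(658,470),(313,627))]); print(S.round(4))
c=S.mean(0); x=(S[0]-S[1])+(S[3]-S[2]); print("yaw",np.degrees(np.arctan2(x[1],x[0])))
y=S[3]-S[0]+S[2]-S[1]; print("yaw from y",np.degrees(np.arctan2(-y[0],y[1])))
a=np.radians(-16.75); px=np.array([np.cos(a),np.sin(a)]); py=np.array([-px[1],px[0]])
P2=c+.033*px-.0385*py; print(c,"p2",P2,"p0",P2-.066*px)
h=at(s,k((210,250)),.0562)[:2]; print("held ctr",h-.014*px,"need",(P2-h+.014*px)@px,(P2-h+.014*px)@py)
E
python3 plan.py .581 .158 .042 -16.75
```

```text
[[0.6004 0.1156]
 [0.4726 0.1535]
 [0.5174 0.2993]
 [0.6435 0.2622]]
yaw -16.450505691565233
yaw from y -16.733445938274013
[0.55848127 0.20766297] p2 [0.57898557 0.16128599] p0 [0.51578586 0.18030695]
held ctr [0.57835863 0.15815424] need -0.0003022235300407845 0.003179560948978912
d [-0.0006  0.0004  0.0096] r [-0.001 -0.001 -0.003] yaw -16.9 t 4.9 j6 2.09
```

```bash
python3 drive.py '-0.0004 -0.0032 0.003 0 0 0;-0.0004 -0.0032 0.006 0 0 0;-0.0004 -0.0032 0.008 0 0 0;-0.0004 -0.0032 0.0095 0 0 0;-0.0004 -0.0032 0.0095 0 0 0;-0.0004 -0.0032 0.0095 0 0 0'
```

```text
clock: 5.4
position: [0.5817, 0.1615, 0.0419]
eef_rot: [-3.107, 0.462, 0.0]
ft_force: [-2.3, 0.2, 4.8]
grip_width: 0.0289
grip_force: 40.9
```

```bash
python3 drive.py '0 0 0 0 0 0;0 0 0 0 0 0;0 0 0 0 0 0;0 0 0 0 0 0' 0.05; python3 drive.py '0 0 -0.02 0 0 0;0 0 -0.06 0 0 0;0 0 -0.07 0 0 0'; python3 plan.py .4406 -.0257 .085 -20
```

```text
clock: 5.73
position: [0.5818, 0.1613, 0.0413]
eef_rot: [3.107, -0.462, 0.0]
ft_force: [0.1, -0.3, 0.1]
grip_width: 0.0497
grip_force: 0.0
clock: 5.98
position: [0.5846, 0.162, 0.1162]
eef_rot: [-3.105, 0.462, -0.01]
ft_force: [2.6, -0.1, 0.5]
grip_width: 0.05
grip_force: 0.0
d [-0.0834  0.2216  0.03  ] r [-0.003 -0.006  0.054] yaw -16.91 t 5.9833 j6 2.1
```

```bash
python3 drive.py '-0.0834 0.2216 0 0 0 0.054;-0.0834 0.2216 0 0 0 0.054;-0.0834 0.2216 0 0 0 0.054;-0.0834 0.2216 0.03 0 0 0.054;-0.0834 0.2216 0.03 0 0 0.054;-0.0834 0.2216 0.03 0 0 0.054;-0.0834 0.2216 0.03 0 0 0.054;-0.0834 0.2216 0.03 0 0 0.054' 0.06; python3 plan.py .4406 -.0257 .025 -20; cat > blob.py <<'E'
from box import *
# subpixel stud/port positions: gold blobs in a scene-camera window, on enlarged image
def blobs(c,x0,y0,w,h,k=7):
    im=cv2.resize(c["frame"][y0:y0+h,x0:x0+w],None,fx=k,fy=k,interpolation=cv2.INTER_CUBIC).astype(float)
    g=im[...,2]-im[...,0]
    m=(g>45).astype("uint8")
    n,l,st,ce=cv2.connectedComponentsWithStats(m)
    return [( (x0+(ce[i,0]+.5)/k-.5).round(2),(y0+(ce[i,1]+.5)/k-.5).round(2),st[i,4]) for i in range(1,n) if 100<st[i,4]<1500]
E
python3 - <<'E'
from blob import *
s=ctrl.read_camera("scene"); cv2.imwrite("pics/p1.png",s["frame"])
for b in blobs(s,292,222,72,52): print(b, at(s,b[:2],.049).round(4),at(s,b[:2],.015).round(4))
E
```

```text
clock: 6.65
position: [0.4361, -0.0275, 0.0809]
eef_rot: [-3.093, 0.551, 0.001]
ft_force: [0.5, -0.5, 0.8]
grip_width: 0.0599
grip_force: 0.0
d [ 0.0037 -0.0032  0.0559] r [ 0.     0.001 -0.003] yaw -20.19 t 6.65 j6 1.8
(np.float64(332.47), np.float64(231.15), np.int32(882)) [0.5314 0.1875 0.049 ] [0.516 0.18  0.015]
(np.float64(315.32), np.float64(233.92), np.int32(247)) [0.5672 0.1662 0.049 ] [0.553 0.158 0.015]
(np.float64(304.86), np.float64(238.06), np.int32(349)) [0.5933 0.1578 0.049 ] [0.5799 0.1493 0.015 ]
(np.float64(356.14), np.float64(251.28), np.int32(238)) [0.5265 0.2589 0.049 ] [0.5109 0.2537 0.015 ]
(np.float64(346.08), np.float64(256.0), np.int32(342)) [0.5527 0.2518 0.049 ] [0.5379 0.2463 0.015 ]
(np.float64(331.33), np.float64(262.26), np.int32(270)) [0.5894 0.2403 0.049 ] [0.5758 0.2345 0.015 ]
(np.float64(320.83), np.float64(266.94), np.int32(405)) [0.6155 0.2327 0.049 ] [0.6028 0.2266 0.015 ]
```

```bash
python3 - <<'E'
from blob import *
s=ctrl.read_camera("scene"); s["frame"]=cv2.imread("pics/scene0.png")
for b in blobs(s,285,148,25,20)+blobs(s,250,190,25,20): print(b, at(s,b[:2],.034).round(4))
E
python3 plan.py .4406 -.0257 .025 -20
```

```text
(np.float64(292.47), np.float64(157.84), np.int32(186)) [ 0.4532 -0.0307  0.034 ]
(np.float64(259.92), np.float64(201.88), np.int32(303)) [0.6039 0.0118 0.034 ]
d [ 0.0014 -0.0013  0.0572] r [-0.001 -0.002 -0.001] yaw -20.04 t 6.75 j6 1.8
```

```bash
python3 drive.py '0.001 -0.001 0.02 0 0 0;0.001 -0.001 0.04 0 0 0;0.001 -0.001 0.05 0 0 0;0.001 -0.001 0.055 0 0 0;0.001 -0.001 0.055 0 0 0' && python3 drive.py '0 0 0 0 0 0;0 0 0 0 0 0;0 0 0 0 0 0;0 0 0 0 0 0;0 0 0 0 0 0;0 0 0 0 0 0' 0.01 40; python3 plan.py .4406 -.0257 .025 -20;  python3 drive.py '0 0 -0.02 0 0 0;0 0 -0.05 0 0 0;0 0 -0.06 0 0 0';python3 plan.py .5170 .181 .08 -16.75;
```

```text
clock: 7.17
position: [0.4385, -0.0251, 0.0256]
eef_rot: [3.094, -0.544, -0.003]
ft_force: [-0.8, -0.1, 0.6]
grip_width: 0.0599
grip_force: 0.0
clock: 7.67
position: [0.44, -0.0259, 0.0275]
eef_rot: [-3.093, 0.546, -0.004]
ft_force: [0.1, 0.7, 5.9]
grip_width: 0.029
grip_force: 41.0
d [ 0.0005 -0.0004  0.0025] r [-0.001 -0.002 -0.   ] yaw -20.02 t 7.6667 j6 1.8
clock: 7.92
position: [0.4403, -0.0261, 0.0891]
eef_rot: [-3.094, 0.546, -0.006]
ft_force: [2.5, -1.0, -0.4]
grip_width: 0.0289
grip_force: 40.2
d [ 0.0012 -0.2208  0.0093] r [-0.001 -0.004 -0.057] yaw -20.02 t 7.9167 j6 1.8
```

```bash
python3 drive.py '0.001 -0.221 0 0 0 -0.057;0.001 -0.221 0 0 0 -0.057;0.001 -0.221 0 0 0 -0.057;0.001 -0.221 0 0 0 -0.057;0.001 -0.221 0.01 0 0 -0.057;0.001 -0.221 0.02 0 0 -0.057;0.001 -0.221 0.03 0 0 -0.057;0.001 -0.221 0.03 0 0 -0.057' && python3 drive.py '0 0 0 0 0 0;0 0 0 0 0 0';python3 plan.py .517 .181 .042 -16.75; python3 - <<'E'
from blob import *
s=ctrl.read_camera("scene"); st=ctrl.read_state(); z=st["position"][2]-.0275+.034; print(st["position"],z)
for b in blobs(s,292,205,72,69): print(b, at(s,b[:2],z).round(4),at(s,b[:2],.049).round(4))
E
```

```text
clock: 8.58
position: [0.5128, 0.1813, 0.0533]
eef_rot: [3.106, -0.454, -0.008]
ft_force: [-0.9, -0.8, -1.7]
grip_width: 0.0288
grip_force: 40.3
clock: 8.75
position: [0.5144, 0.1802, 0.056]
eef_rot: [3.107, -0.459, -0.002]
ft_force: [0.3, 0.3, -0.9]
grip_width: 0.0292
grip_force: 40.3
d [ 0.0022 -0.0016  0.014 ] r [ 0.001  0.001 -0.001] yaw -16.81 t 8.75 j6 2.16
[0.51494302 0.18019083 0.05651591] 0.06301590903195964
(np.float64(330.89), np.float64(224.54), np.int32(357)) [0.5284 0.1763 0.063 ] [0.5219 0.173  0.049 ]
(np.float64(315.39), np.float64(233.97), np.int32(256)) [0.5731 0.1698 0.063 ] [0.5672 0.1664 0.049 ]
(np.float64(304.89), np.float64(238.1), np.int32(377)) [0.5989 0.1614 0.063 ] [0.5933 0.1579 0.049 ]
(np.float64(346.06), np.float64(255.98), np.int32(350)) [0.5588 0.254  0.063 ] [0.5527 0.2517 0.049 ]
(np.float64(331.38), np.float64(262.27), np.int32(291)) [0.5949 0.2428 0.063 ] [0.5893 0.2404 0.049 ]
(np.float64(320.86), np.float64(266.9), np.int32(430)) [0.6206 0.2352 0.063 ] [0.6154 0.2327 0.049 ]
```

```bash
python3 drive.py '0.0013 -0.0018 0.006 0 0 0;0.0013 -0.0018 0.010 0 0 0;0.0013 -0.0018 0.013 0 0 0;0.0013 -0.0018 0.0145 0 0 0;0.0013 -0.0018 0.0145 0 0 0;0.0013 -0.0018 0.0145 0 0 0'
```

```text
clock: 9.3
position: [0.5171, 0.1824, 0.0426]
eef_rot: [3.108, -0.458, -0.0]
ft_force: [-1.2, -1.4, 4.9]
grip_width: 0.0287
grip_force: 41.1
```

```bash
python3 - <<'E'
from blob import *
s=ctrl.read_camera("scene")
for b in blobs(s,292,205,72,69): print(b, at(s,b[:2],.049).round(4))
E
```

```text
(np.float64(329.91), np.float64(228.23), np.int32(381)) [0.5306 0.1783 0.049 ]
(np.float64(315.38), np.float64(233.93), np.int32(262)) [0.5672 0.1663 0.049 ]
(np.float64(304.88), np.float64(238.06), np.int32(366)) [0.5933 0.1578 0.049 ]
(np.float64(346.08), np.float64(255.98), np.int32(367)) [0.5526 0.2518 0.049 ]
(np.float64(331.35), np.float64(262.25), np.int32(291)) [0.5893 0.2404 0.049 ]
(np.float64(320.88), np.float64(266.9), np.int32(434)) [0.6154 0.2327 0.049 ]
```

```bash
python3 drive.py '0 0 0 0 0 0;0 0 0 0 0 0;0 0 0 0 0 0;0 0 0 0 0 0' 0.05; python3 drive.py '0 0 -0.03 0 0 0;0 0 -0.07 0 0 0;0 0 -0.11 0 0 0;0 0 -0.15 0 0 0;0 0 -0.17 0 0 0';  python3 - <<'E'
from blob import *
from scipy.optimize import minimize
from scipy.ndimage import map_coordinates, gaussian_filter
th=np.linspace(0,2*np.pi,180)
W={}
for n in("scene","top"):
    c=ctrl.read_camera(n); f=cv2.imread(f"pics/{n}0.png")
    if n=="scene":
        for b in blobs(c,292,205,72,69): print(b, at(c,b[:2],.049).round(4))
    S=gaussian_filter(cv2.cvtColor(f,cv2.COLOR_BGR2HSV)[...,1].astype(float),.7)
    def val(p,r,z=.096):
        q=proj(c,np.c_[p[0]+r*np.cos(th),p[1]+r*np.sin(th),0*th+z]); return map_coordinates(S,[q[:,1],q[:,0]],order=1)
    cost=lambda p: np.mean(val(p,.052)) -.5*np.mean(np.minimum(val(p,.040),120))-.5*np.mean(np.minimum(val(p,.064),120))
    best=min(((cost((x,y)),x,y) for x in np.arange(.465,.5,.001) for y in np.arange(-.29,-.25,.001)))
    r=minimize(cost,best[1:],method="Nelder-Mead"); print(n,r.x,r.fun)
    W[n]=r.x
    # handle: dark pixels
    V=f.max(2); 
    x0,y0,x1,y1=(216,60,234,81) if n=="scene" else (388,243,408,258)
    ys,xs=np.nonzero(V[y0:y1,x0:x1]<50); p=(xs.mean()+x0,ys.mean()+y0); h=at(c,p,.129); d=h[:2]-r.x
    print("handle",len(xs),p,h,np.hypot(*d),np.degrees(np.arctan2(d[1],d[0])))
E
python3 plan.py .451 -.307 .2 -60
```

```text
clock: 9.68
position: [0.5171, 0.1828, 0.0418]
eef_rot: [-3.108, 0.457, 0.0]
ft_force: [-0.6, -0.0, -0.3]
grip_width: 0.0499
grip_force: 0.0
clock: 10.1
position: [0.5194, 0.1836, 0.2177]
eef_rot: [-3.105, 0.457, -0.011]
ft_force: [-0.4, 0.1, 1.1]
grip_width: 0.0498
grip_force: 0.0
(np.float64(339.97), np.float64(224.18), np.int32(256)) [0.5048 0.1864 0.049 ]
(np.float64(329.97), np.float64(228.21), np.int32(375)) [0.5304 0.1783 0.049 ]
(np.float64(315.35), np.float64(233.92), np.int32(253)) [0.5672 0.1663 0.049 ]
(np.float64(304.87), np.float64(238.09), np.int32(368)) [0.5934 0.1579 0.049 ]
(np.float64(356.15), np.float64(251.31), np.int32(238)) [0.5266 0.259  0.049 ]
(np.float64(346.07), np.float64(256.02), np.int32(346)) [0.5527 0.2518 0.049 ]
(np.float64(331.34), np.float64(262.29), np.int32(279)) [0.5894 0.2404 0.049 ]
(np.float64(320.86), np.float64(266.85), np.int32(438)) [0.6153 0.2326 0.049 ]
scene [ 0.48033232 -0.268355  ] -72.10357269297104
handle 74 (np.float64(224.5), np.float64(72.01351351351352)) [ 0.45282181 -0.30468195  0.129     ] 0.04556835687080447 -127.13675815949246
top [ 0.48159132 -0.26966331] -55.194851847083505
handle 87 (np.float64(395.28735632183907), np.float64(249.77011494252872)) [ 0.45062764 -0.30718226  0.129     ] 0.048645875562430496 -129.5322150343985
d [0.0746 0.4903 0.0157] r [-0.009 -0.006  0.755] yaw -16.74 t 10.2 j6 2.16
```

```bash
python3 plan.py .4481 -.3087 .2 -16.75
```

```text
d [0.0724 0.4928 0.0157] r [-0.006 -0.009  0.   ] yaw -16.74 t 10.2 j6 2.16
```

```bash
python3 drive.py '0.0724 0.4928 0.015 0 0 0;0.0724 0.4928 0.015 0 0 0;0.0724 0.4928 0.015 0 0 0;0.0724 0.4928 0.015 0 0 0;0.0724 0.4928 0.015 0 0 0;0.0724 0.4928 0.015 0 0 0;0.0724 0.4928 0.015 0 0 0;0.0724 0.4928 0.015 0 0 0'; python3 plan.py .4481 -.3087 .2 -16.75
```

```text
clock: 10.87
position: [0.4669, -0.1482, 0.2003]
eef_rot: [-3.108, 0.457, 0.003]
ft_force: [0.9, -0.6, 0.4]
grip_width: 0.0499
grip_force: 0.0
d [0.0282 0.1591 0.0002] r [-0.     0.002  0.   ] yaw -16.73 t 10.8667 j6 1.5
```

```bash
python3 drive.py '0.028 0.159 0 0 0 0;0.028 0.159 0 0 0 0;0.028 0.159 0 0 0 0;0.028 0.159 0 0 0 0;0.028 0.159 0 0 0 0;0.028 0.159 0 0 0 0'; python3 plan.py .4481 -.3087 .13 -16.75; python3 - <<'E'
from m import *
cv2.imwrite("pics/v1.png",np.hstack([crop(t["frame"],345,210,75,75,5),crop(s["frame"],180,35,75,75,5)]))
E
```

```text
clock: 11.37
position: [0.4482, -0.3084, 0.2001]
eef_rot: [-3.106, 0.463, 0.004]
ft_force: [-0.1, 0.5, 0.8]
grip_width: 0.0502
grip_force: 0.0
d [0.0001 0.0004 0.0701] r [-0.001  0.003 -0.004] yaw -16.97 t 11.3667 j6 1.22
```

View pics/v1.png

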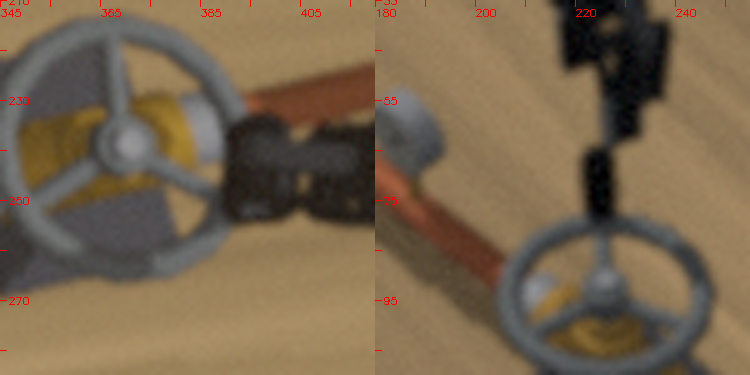

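```bash
python3 - <<'E'
from m import *
p=[.4482,-.3084]
for c in(s,t): print(proj(c,np.array([p+[z] for z in(.105,.129,.149,.2)])).round(1).tolist())
E
```

```text
[[225.3, 76.7], [225.0, 70.4], [224.7, 65.0], [224.0, 50.5]]
[[391.6, 251.5], [396.1, 250.9], [400.1, 250.3], [411.4, 248.8]]
```

```bash
python3 drive.py '0 0 0.03 0 0 0;0 0 0.05 0 0 0;0 0 0.06 0 0 0;0 0 0.07 0 0 0;0 0 0.07 0 0 0' && python3 drive.py '0 0 0 0 0 0;0 0 0 0 0 0;0 0 0 0 0 0;0 0 0 0 0 0;0 0 0 0 0 0;0 0 0 0 0 0' 0.005 60
```

```text
clock: 11.98
position: [0.4486, -0.3054, 0.1298]
eef_rot: [-3.107, 0.455, 0.005]
ft_force: [-0.8, 0.2, -0.5]
grip_width: 0.0499
grip_force: 0.0
clock: 12.48
position: [0.4503, -0.3083, 0.1335]
eef_rot: [3.106, -0.457, 0.004]
ft_force: [-1.9, -3.4, 6.0]
grip_width: 0.0183
grip_force: 59.3
```

```bash
cat > arc.py <<'E'
import sys; from h import *
# arc.py cx cy step_deg n : tool-axis rows from the current angle (step>0 = clockwise/shut), ideal radius 52
cx,cy,step,n=map(float,sys.argv[1:5]); st=ctrl.read_state(); M=R.from_rotvec(st["eef_rot"]).as_matrix()
v=st["position"][:2]-[cx,cy]; th=np.arctan2(v[1],v[0]); print("theta",np.degrees(th).round(2),"r",np.hypot(*v).round(4),"t",st["clock"],"F",st["ft_force"].round(1))
rr=.052 if len(sys.argv)<6 else float(sys.argv[5])
for i in range(1,int(n)+1):
    a=th-np.radians(step*i); d=rr*np.array([np.cos(a)-np.cos(th),np.sin(a)-np.sin(th),0])
    print((M.T@d)[:2].round(4),end="; ")
print()
E
python3 arc.py .4805 -.268 12 8
```

```text
theta -126.84 r 0.0504 t 12.4833 F [-1.9 -3.4  6. ]
[-0.0098 -0.0048]; [-0.0183 -0.0115]; [-0.0253 -0.0198]; [-0.0304 -0.0294]; [-0.0334 -0.0399]; [-0.0341 -0.0507]; [-0.0326 -0.0615]; [-0.0288 -0.0717];
```

```bash
python3 drive.py '-0.0098 -0.0048 0 0 0 0;-0.0183 -0.0115 0 0 0 0;-0.0253 -0.0198 0 0 0 0;-0.0304 -0.0294 0 0 0 0;-0.0334 -0.0399 0 0 0 0;-0.0341 -0.0507 0 0 0 0'; python3 arc.py .4805 -.268 10 8
```

```text
clock: 12.98
position: [0.4325, -0.2493, 0.1336]
eef_rot: [3.106, -0.458, 0.006]
ft_force: [2.3, -2.6, 4.0]
grip_width: 0.0184
grip_force: 60.3
theta 158.67 r 0.0515 t 12.9833 F [ 2.3 -2.6  4. ]
[ 0.0015 -0.0089]; [ 0.0045 -0.0175]; [ 0.009  -0.0254]; [ 0.0148 -0.0324]; [ 0.0217 -0.0382]; [ 0.0295 -0.0428]; [ 0.038 -0.046]; [ 0.0469 -0.0476];
```

```bash
python3 drive.py '0.0015 -0.0089 0 0 0 0;0.0045 -0.0175 0 0 0 0;0.009 -0.0254 0 0 0 0;0.0148 -0.0324 0 0 0 0'; python3 arc.py .4805 -.268 10 6
```

```text
clock: 13.32
position: [0.4558, -0.2218, 0.1335]
eef_rot: [3.108, -0.457, 0.003]
ft_force: [-1.7, -1.7, 7.9]
grip_width: 0.0181
grip_force: 60.8
theta 118.1 r 0.0524 t 13.3167 F [-1.7 -1.7  7.9]
[ 0.007  -0.0058]; [ 0.0148 -0.0103]; [ 0.0233 -0.0134]; [ 0.0323 -0.0149]; [ 0.0413 -0.0149]; [ 0.0503 -0.0133];
```

```bash
python3 drive.py '0.007 -0.0058 0 0 0 0;0.0148 -0.0103 0 0 0 0;0.0233 -0.0134 0 0 0 0'; python3 arc.py .4805 -.268 10 6
```

```text
clock: 13.57
position: [0.482, -0.215, 0.1335]
eef_rot: [-3.107, 0.457, -0.001]
ft_force: [-2.8, -0.2, 9.0]
grip_width: 0.0186
grip_force: 60.9
theta 88.37 r 0.0531 t 13.5667 F [-2.8 -0.2  9. ]
[ 0.0089 -0.0016]; [ 0.018  -0.0016]; [ 0.0269 -0.0001]; [0.0354 0.003 ]; [0.0433 0.0075]; [0.0503 0.0134];
```

```bash
python3 drive.py '0.009 -0.0016 -0.001 0 0 0;0.018 -0.0016 -0.002 0 0 0;0.027 0 -0.003 0 0 0'; python3 arc.py .4805 -.268 10 6
```

```text
clock: 13.82
position: [0.5066, -0.2215, 0.1337]
eef_rot: [-3.104, 0.457, 0.005]
ft_force: [-0.7, 4.1, -5.0]
grip_width: 0.0183
grip_force: 59.6
theta 60.69 r 0.0533 t 13.8167 F [-0.7  4.1 -5. ]
[0.0086 0.0027]; [0.0167 0.0069]; [0.0239 0.0125]; [0.03   0.0191]; [0.0348 0.0268]; [0.0383 0.0352];
```

```bash
python3 drive.py '0.005 0.0012 0.001 0 0 0;0.010 0.0035 0.001 0 0 0'; python3 arc.py .4805 -.268 6 3
```

```text
clock: 13.98
position: [0.5167, -0.2288, 0.1336]
eef_rot: [-3.106, 0.458, -0.001]
ft_force: [1.5, 7.2, 1.8]
grip_width: 0.0184
grip_force: 60.0
theta 47.28 r 0.0533 t 13.9833 F [1.5 7.2 1.8]
[0.0048 0.0026]; [0.0092 0.0058]; [0.0133 0.0093];
```

```bash
python3 drive.py '0.0048 0.0022 0 0 0 0;0.0092 0.005 0 0 0 0'; python3 arc.py .481 -.2667 6 3
```

```text
clock: 14.15
position: [0.5238, -0.2368, 0.1336]
eef_rot: [-3.107, 0.458, -0.001]
ft_force: [2.0, 4.5, 0.5]
grip_width: 0.0178
grip_force: 60.0
theta 34.92 r 0.0523 t 14.15 F [2.  4.5 0.5]
[0.0041 0.0036]; [0.0078 0.0076]; [0.011 0.012];
```

```bash
python3 drive.py '0.0041 0.0036 0 0 0 0;0.0078 0.0076 0 0 0 0'; python3 arc.py .481 -.2667 6 3
```

```text
clock: 14.32
position: [0.5294, -0.2466, 0.1337]
eef_rot: [-3.107, 0.458, -0.002]
ft_force: [3.5, 4.0, -0.3]
grip_width: 0.0181
grip_force: 59.9
theta 22.54 r 0.0524 t 14.3167 F [ 3.5  4.  -0.3]
[0.0032 0.0044]; [0.006  0.0091]; [0.0082 0.014 ];
```

```bash
python3 drive.py '0.0032 0.0044 0 0 0 0;0.006 0.0091 0 0 0 0'; python3 arc.py .481 -.2667 6 3
```

```text
clock: 14.48
position: [0.5326, -0.2574, 0.1337]
eef_rot: [-3.107, 0.458, -0.003]
ft_force: [3.5, 3.6, -0.9]
grip_width: 0.0181
grip_force: 59.8
theta 10.21 r 0.0524 t 14.4833 F [ 3.5  3.6 -0.9]
[0.0022 0.005 ]; [0.0039 0.0102]; [0.005  0.0155];
```

```bash
python3 drive.py '0.0022 0.005 0 0 0 0;0.0039 0.0102 0 0 0 0'; python3 arc.py .481 -.2667 6 3
```

```text
clock: 14.65
position: [0.5332, -0.2633, 0.1335]
eef_rot: [-3.096, 0.461, 0.001]
ft_force: [5.7, 33.8, 9.4]
grip_width: 0.0181
grip_force: 61.7
theta 3.74 r 0.0523 t 14.65 F [ 5.7 33.8  9.4]
[0.0017 0.0052]; [0.0028 0.0105]; [0.0033 0.0159];
```

```bash
python3 drive.py '-0.0008 -0.003 0 0 0 0;-0.0008 -0.003 0 0 0 0;-0.0008 -0.003 0 0 0 0'; python3 arc.py .481 -.2667 -20 8
```

```text
clock: 14.9
position: [0.5332, -0.2626, 0.1336]
eef_rot: [-3.103, 0.458, -0.001]
ft_force: [4.1, 11.3, 2.5]
grip_width: 0.0184
grip_force: 60.6
theta 4.47 r 0.0524 t 14.9 F [ 4.1 11.3  2.5]
[-0.0094 -0.0154]; [-0.0235 -0.0267]; [-0.0406 -0.0325]; [-0.0586 -0.0321]; [-0.0754 -0.0256]; [-0.089  -0.0137]; [-0.0977  0.0022]; [-0.1004  0.02  ];
```

```bash
python3 drive.py '-0.0094 -0.0164 0 0 0 0;-0.0235 -0.0277 0 0 0 0;-0.0406 -0.0335 0 0 0 0;-0.0586 -0.0331 0 0 0 0;-0.0754 -0.0266 0 0 0 0;-0.089 -0.0147 0 0 0 0;-0.0977 0.0012 0 0 0 0;-0.1004 0.019 0 0 0 0'; python3 arc.py .481 -.2667 -20 8
```

```text
clock: 15.57
position: [0.4307, -0.2546, 0.1337]
eef_rot: [3.108, -0.457, 0.005]
ft_force: [12.3, -0.2, -9.4]
grip_width: 0.0182
grip_force: 60.2
theta 166.5 r 0.0517 t 15.5667 F [12.3 -0.2 -9.4]
[0.0041 0.0176]; [0.014  0.0327]; [0.0285 0.0435]; [0.0458 0.0487]; [0.0638 0.0477]; [0.0804 0.0406]; [0.0936 0.0282]; [0.1017 0.0121];
```

```bash
python3 drive.py '0.0053 0.0172 0.001 0 0 0;0.0154 0.0323 0.001 0 0 0;0.0299 0.0431 0.001 0 0 0;0.0472 0.0483 0.001 0 0 0;0.0652 0.0473 0.001 0 0 0;0.0818 0.0402 0.001 0 0 0;0.095 0.0278 0.001 0 0 0;0.1031 0.0117 0.001 0 0 0'; python3 arc.py .481 -.2667 -20 8
```

```text
clock: 16.23
position: [0.5251, -0.296, 0.1334]
eef_rot: [3.108, -0.459, -0.007]
ft_force: [-11.6, 4.3, 13.2]
grip_width: 0.0187
grip_force: 62.7
theta -33.63 r 0.053 t 16.2333 F [-11.6   4.3  13.2]
[ 0.0022 -0.0179]; [-0.002  -0.0355]; [-0.0118 -0.0506]; [-0.0263 -0.0615]; [-0.0436 -0.0667]; [-0.0616 -0.0657]; [-0.0782 -0.0586]; [-0.0914 -0.0462];
```

```bash
python3 drive.py '0.0012 -0.0179 -0.001 0 0 0;-0.003 -0.0355 -0.001 0 0 0;-0.0128 -0.0506 -0.001 0 0 0;-0.0273 -0.0615 -0.001 0 0 0;-0.0446 -0.0667 -0.001 0 0 0;-0.0626 -0.0657 -0.001 0 0 0;-0.0792 -0.0586 -0.001 0 0 0;-0.0924 -0.0462 -0.001 0 0 0'; python3 arc.py .481 -.2667 -20 8
```

```text
clock: 16.9
position: [0.4509, -0.2247, 0.1337]
eef_rot: [3.107, -0.455, 0.004]
ft_force: [6.0, -5.4, -7.1]
grip_width: 0.0186
grip_force: 60.4
theta 125.61 r 0.0517 t 16.9 F [ 6.  -5.4 -7.1]
[-0.0084  0.016 ]; [-0.0108  0.0339]; [-0.007   0.0515]; [0.0027 0.0668]; [0.0169 0.0778]; [0.0341 0.0833]; [0.0522 0.0826]; [0.0689 0.0758];
```

```bash
python3 drive.py '-0.0078 0.0163 0.0007 0 0 0;-0.0102 0.0342 0.0007 0 0 0;-0.0064 0.0518 0.0007 0 0 0;0.0033 0.0671 0.0007 0 0 0;0.0175 0.0781 0.0007 0 0 0;0.0347 0.0836 0.0007 0 0 0;0.0528 0.0829 0.0007 0 0 0;0.0695 0.0761 0.0007 0 0 0'; python3 arc.py .481 -.2667 -15 6
```

```text
clock: 17.57
position: [0.4949, -0.3175, 0.1334]
eef_rot: [-3.106, 0.46, 0.004]
ft_force: [-6.4, 11.0, 11.2]
grip_width: 0.0182
grip_force: 62.6
theta -74.66 r 0.0527 t 17.5667 F [-6.4 11.  11.2]
[ 0.0104 -0.0087]; [ 0.0183 -0.0197]; [ 0.023  -0.0325]; [ 0.0243 -0.046 ]; [ 0.022  -0.0594]; [ 0.0163 -0.0717];
```

```bash
python3 drive.py '0.0098 -0.0093 -0.001 0 0 0;0.0175 -0.0204 -0.001 0 0 0;0.0222 -0.0332 -0.001 0 0 0;0.0235 -0.0467 -0.001 0 0 0;0.0235 -0.0467 -0.001 0 0 0;0.0235 -0.0467 -0.001 0 0 0'; python3 arc.py .481 -.2667 -9.5 2; python3 plan.py .5333 -.2622 .1335 -16.75
```

```text
clock: 18.07
position: [0.5323, -0.2776, 0.1337]
eef_rot: [-3.107, 0.455, -0.003]
ft_force: [5.4, 0.9, -6.2]
grip_width: 0.0181
grip_force: 60.6
theta -11.94 r 0.0525 t 18.0667 F [ 5.4  0.9 -6.2]
[-0.0014 -0.0085]; [-0.0042 -0.0166]; 
d [-0.0035 -0.015   0.0003] r [-0.002 -0.001  0.001] yaw -16.67 t 18.0667 j6 1.34
```

```bash
python3 drive.py '-0.0012 -0.008 0.0005 0 0 0;-0.0034 -0.0145 0.001 0 0 0;-0.0034 -0.0145 0.001 0 0 0;-0.0034 -0.0145 0.001 0 0 0;-0.0034 -0.0145 0.001 0 0 0'; python3 arc.py .481 -.2667 -1 1
```

```text
clock: 18.48
position: [0.5333, -0.2637, 0.1337]
eef_rot: [-3.107, 0.458, -0.005]
ft_force: [6.1, 2.5, -3.1]
grip_width: 0.0185
grip_force: 60.9
theta 3.25 r 0.0524 t 18.4833 F [ 6.1  2.5 -3.1]
[-0.0003 -0.0009];
```

Another 1.6° (about 1.4 mm) is needed; I'll also check the modules once more.

```bash
python3 drive.py '-0.0001 -0.0018 0 0 0 0;-0.0001 -0.0018 0 0 0 0;-0.0001 -0.0018 0 0 0 0;-0.0001 -0.0018 0 0 0 0'; python3 arc.py .481 -.2667 -1 1; python3 - <<'E'
from blob import *
s=ctrl.read_camera("scene")
for b in blobs(s,292,205,72,69): print(b, at(s,b[:2],.049).round(4))
f=s["frame"]; cv2.imwrite("pics/end.png",np.hstack([crop(f,290,205,80,85,5),crop(f,180,15,75,85,5)]))
E
```

```text
clock: 18.82
position: [0.5333, -0.2628, 0.1337]
eef_rot: [-3.108, 0.458, -0.003]
ft_force: [5.4, 0.5, -1.8]
grip_width: 0.0184
grip_force: 61.0
theta 4.3 r 0.0525 t 18.8167 F [ 5.4  0.5 -1.8]
[-0.0003 -0.0008]; 
(np.float64(340.02), np.float64(224.07), np.int32(288)) [0.5045 0.1863 0.049 ]
(np.float64(329.98), np.float64(228.14), np.int32(358)) [0.5303 0.1782 0.049 ]
(np.float64(315.48), np.float64(233.91), np.int32(262)) [0.5669 0.1665 0.049 ]
(np.float64(304.87), np.float64(238.1), np.int32(332)) [0.5934 0.1579 0.049 ]
(np.float64(356.14), np.float64(251.29), np.int32(216)) [0.5265 0.2589 0.049 ]
(np.float64(346.03), np.float64(255.99), np.int32(328)) [0.5528 0.2517 0.049 ]
(np.float64(331.35), np.float64(262.29), np.int32(264)) [0.5894 0.2404 0.049 ]
(np.float64(320.87), np.float64(266.91), np.int32(402)) [0.6154 0.2327 0.049 ]
```

View pics/end.png

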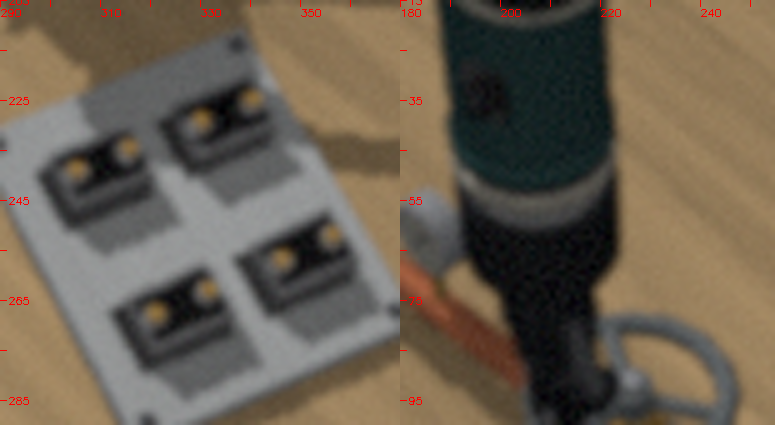

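The picture shows all four modules in a neat upright grid: studs at (305,238) and (315,234), and (330,228) and (340,224), in the back row. The gripper holds the handle at about (213,92), and the wheel is within 0.5° of two turns from the stop.

```bash
python3 -c "
from workcell import ctrl
print(ctrl.sign_off())"
```

```text
the job is handed in; nothing more can be done
None
```

The job is handed in: both loose modules stand on the two empty places, about 1 mm or less off centre by camera; the valve was shut to its stop, then opened two turns (within about half a degree), and the gripper still holds the crank handle.

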